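Rap the stuck adapter out of a centrifuge bucket

TASK

The last orange adapter is wedged in the blue-marked centrifuge bucket that stands upside down on the draining mat. Rap the upturned bucket on the black rubber pad until the adapter drops out onto the pad, then stand the bucket upside down on the draining mat again and stand the adapter upright in the clear end of the steel tray, leaving everything else where it is.

Things in the scene. Friction and masses are not known exactly. Their poses are not given: they have to be found in the camera images.
- bucket_mid (a point): Aluminium centrifuge bucket, closed end and band blue, a round cup upside down with the orange adapter wedged unseen inside. Diameter 50 mm, 70 mm tall, 0.14 kg; flange at the mouth 58 mm across, 8 mm high; mouth 43 mm, inside depth 64 mm. The point is on its axis half-way up, 35 mm above the rim; z points from mouth to closed end (up as it stands). Round: yaw has no meaning.
- adapter_mid (a point): Orange plastic adapter, a plain cylinder 39 mm across and 46 mm tall, flat ends, a 17 mm bore in the end that faces down, 70 g. The point is its centre, 23 mm from either end; z is its axis. At the start it is jammed against the closed end in the blue bucket, its lower end 17 mm above the rim, its centre 5 mm above bucket_mid. Once free it stands on the pad while the bucket is lifted off.
- pad_top (a point): Black rubber bench pad, 130 x 130 x 15 mm, fixed. The point is the middle of its top, 15 mm above the bench; x, y along its sides. A ring in the bucket grips the adapter with four or five times its weight: carrying or pressing does not free it. Each sharp stop of the rim on the pad at 0.1 to 0.2 m/s shifts it some 1.5 to 4 mm; after 5 mm in all it falls on to the pad.
- mat: Grey ribbed draining mat, 150 mm along its x axis, 220 mm along its y axis, 8 mm thick, fixed. Origin under its middle; buckets stand on its top, 8 mm above the origin. The blue and the red bucket stand one in each half, near its y axis, 105 to 125 mm apart.
- tray: Shallow stainless steel tray, 160 mm along its x axis and 240 mm along its y axis, walls 26 mm high and 4 mm thick, floor 4 mm thick, fixed. Origin under its middle. Two orange adapters stand in its +y end; its -y end is clear.
- tray_clear (a point): Point on the tray's floor (4 mm above its underside) in the middle of its clear end, 58 mm to -y of the tray's origin; axes as the tray.
- bucket_b: The partner bucket, same shape and size (70 mm tall) but marked red, empty, upside down on the mat. Leave it alone. Origin at the centre of its rim, z up.
- adapter_b: One of the two orange adapters already standing in the tray, 39 mm across, 46 mm tall. Leave it alone. Origin at the centre of its underside.
- adapter_c: The other orange adapter already standing in the tray. Leave it alone. Origin at the centre of its underside.
- vial_rack: Black rack of small blue-capped glass vials, 85 x 120 mm, 42 mm high. Leave it alone. Origin at the centre of its underside.
- solvent: Amber bottle with a blue cap, 80 mm across, 160 mm tall. Leave it alone. Origin at the centre of its underside.
- cap_jar: Clear jar with a white lid, 64 mm across, 75 mm tall. Leave it alone. Origin at the centre of its underside.
- spanner: Small open-ended spanner lying on the bench, 140 mm long. Leave it alone. Origin under its middle.
- bucket_band (a point): Middle of the blue band round the blue bucket, on its axis, 54 mm above the rim and 16 mm below the closed end. The place to hold it for rapping, firmly: the gripper's palm then stays clear of the closed end, even when each rap pushes the bucket 1 to 4 mm up between the fingers.

How it is judged:
By the outcome, as a careful person would: the job done as asked, in the order asked, and still so for the second after the job is handed in, with the robot touching nothing.
It also fails if it takes over 62 s, if anything falls off the work surface, if the arm or the gripper's body presses on something with over 40 N, if the wrist force passes 120 N, or if a joint passes its speed limit or range.

ROBOT

A 6-joint arm with a two-finger parallel gripper is mounted at the origin on the work surface. World frame = base frame: x ahead of the robot, y to its left, z up, the work surface at z = 0. Lengths are in m, angles in rad, forces in N, time in s.
With the tool pointing down it reaches from about 0.35 to 0.775 m from the base axis. Payload 5.5 kg.
Tool frame: the origin (TCP) lies between the finger pads; the fingertips stand 19 mm ahead of it and the grasp point (between the pads) is the TCP; z points along the fingers, y is the direction in which the jaws open and shut (so a half turn about z gives the same grasp; the last joint's range is limited). The gripper opens to 85 mm and grips with 20 to 120 N. Pads are 22 mm wide; open, the fingers measure 114 mm over their backs; the gripper's body (76 mm by 85 mm) begins 54 mm behind the grasp point. The pads swing forward as they close: fully open they stand 13 mm farther back than shut.
Start: joints at [-1.348, 0.313, 0.046, 1.304, 0, 1.431], TCP at [0.204, -0.538, 0.23] pointing down, gripper open.
Joint ranges: [-2.76, 2.76], [-0.86, 1.69], [-1.03, 1.26], [-2.2, 2.34], [-1.47, 1.5], [-3.14, 3.14]. Speed limits (rad/s): [2.57, 2.57, 3.14, 3.14, 3.14, 3.14].

INTERFACE

Orientations are given as a unit quaternion [w, x, y, z].
In Python, from workcell import get_state, cams, workorder gives the robot as it stands.
- The arm moves only by the tool play_rows, never from a script. Its argument "series" is text: rows parted by semicolons, each of 7 numbers parted by spaces: the opening in per cent of the stroke, from 0 (shut) to 100 (fully open), then the shift along the tool's x, y, z in cm, then the turn, a rotation vector about the tool's x, y, z in degrees. A call has 1 to 12 rows; each row shifts and turns the commanded pose from where the row before left it, along the tool's axes as they then stand; what a row does not reach is not made up. A row lasts 1/8 s, in which the tool goes at most 62.5 mm and 10.7 degrees, less where a joint would pass 70% of its speed; a pose out of reach is approached as far as the arm can. A call with a gripper value outside its range is refused whole. The fingers move at their own pace and stop on an object; "newtons" is the grip in N (left out, the last holds). Time passes only in rows, so rows that do not move let the fingers close. It gives the time, the measured TCP pose, the force and the opening at its end, in the units of the state.
- get_state(): the state, without advancing time (a new reading comes with each control period).
- cams.read_camera(name): name is "scene" or "side" or "wrist"; returns the picture (420x560x3 uint8, red, green, blue); there is no depth.
- cams.get_calibration(name): a dict with "fx", "fy", "cx", "cy" (pixels), "distortion" ([k1, k2, p1, p2, k3] as OpenCV has them; the pictures are not rectified), "rvec" (rotation vector, rad) and "tvec" (3), from world to camera coordinates, as OpenCV has them. Camera axes: x right, y down, z forward; pixel columns grow to the right and rows downward; lengths in m; the calibration is good to about 2 mm. A picture is of the moment at which its call begins: read the wrist's pose just before it. get_calibration takes no time and is no camera call; for the wrist camera it gives the pose at the moment of the call.
- workorder.hand_in(): hands the job in, once; it reports no verdict.
The state is a dict: "clock": time; "joint_pos": joint angles; "qvel": joint speeds; "tau": joint torques, N m; "tcp_pos": TCP position; "orientation": TCP orientation; "wrist_force": force on the tool from outside, world axes, zero at the start; "ft_torque": the same for the moment, N m; "finger_gap": finger opening in m.
Only numpy, scipy, OpenCV 4.12 (cv2) and the standard library are available. Lean on these libraries where they do the work, as an engineer would, in place of code of your own. Each camera call takes 0.05 s, during which the arm holds its last target.

## Working session

There is one attempt and no reset: what is moved stays moved. The work goes in short steps, Python scripts to look and compute and a tool call to move; the robot and the scene stay as the last step left them, time stands still between calls to the robot, and variables do not carry over. Pictures are saved under pics/ and viewed, and the job is handed in when it is done.

Besides the shell and the picture viewer there is one more tool, called after "Request:" as name(argument=value, ...) on one line, values as JSON. play_rows: Moves the arm, as the interface text tells. Its arguments: {"type":"object","properties":{"series":{"type":"string"},"newtons":{"type":"number"}},"required":["series"]}

```bash
mkdir -p pics; ls
python3 - <<'E'
from workcell import get_state, cams, workorder
import cv2
print(get_state())
for n in ["scene","side","wrist"]:
    c=cams.get_calibration(n); print(n,c)
    im=cams.read_camera(n); cv2.imwrite(f"pics/{n}0.png",im[:,:,::-1])
E
```

```text
pics
{'clock': 0.0, 'joint_pos': array([-1.34758489e+00,  3.13972207e-01,  4.49370002e-02,  1.30364645e+00,
       -3.11970046e-05,  1.43122397e+00]), 'qvel': array([-9.72567291e-04, -6.61741236e-04, -4.27798557e-05, -2.69373162e-04,
       -7.95756386e-04, -7.58975121e-04]), 'tau': array([ 2.91570286e-04, -4.80626643e+01,  2.98534405e+01,  1.92765350e-02,
       -8.56014276e-05, -1.93018525e-05]), 'tcp_pos': array([ 0.20392785, -0.53702912,  0.22930779]), 'orientation': array([-9.41186806e-04,  9.83593109e-01,  1.80398743e-01, -5.49951034e-05]), 'wrist_force': array([-0.33093459, -0.47759584, -0.70403154]), 'ft_torque': array([-0.01816346,  0.02304216, -0.01305268]), 'finger_gap': 0.0855287065130364}
scene {'fx': 512.0784921568646, 'fy': 512.0784921568646, 'cx': 276.3100465109153, 'cy': 202.4127389074837, 'distortion': array([-0.14143251,  0.        ,  0.        ,  0.        ,  0.        ]), 'rvec': array([ 2.23303238,  0.6754601 , -0.29611536]), 'tvec': array([-0.51409115, -0.16613611,  1.88829415])}
side {'fx': 400.7428821057999, 'fy': 400.7428821057999, 'cx': 275.02578542591306, 'cy': 209.09096694511715, 'distortion': array([0.0197417, 0.       , 0.       , 0.       , 0.       ]), 'rvec': array([ 0.55553904, -2.58247065,  1.35915385]), 'tvec': array([0.55533156, 0.20083059, 0.95742288])}
wrist {'fx': 298.97392532156493, 'fy': 298.97392532156493, 'cx': 281.6165880376427, 'cy': 202.5866252240155, 'distortion': array([-0.06388727,  0.        ,  0.        ,  0.        ,  0.        ]), 'rvec': array([-2.3824039 ,  1.64574119,  0.24130089]), 'tvec': array([-0.57399085, -0.0369324 ,  0.3803028 ])}
```

View pics/scene0.png

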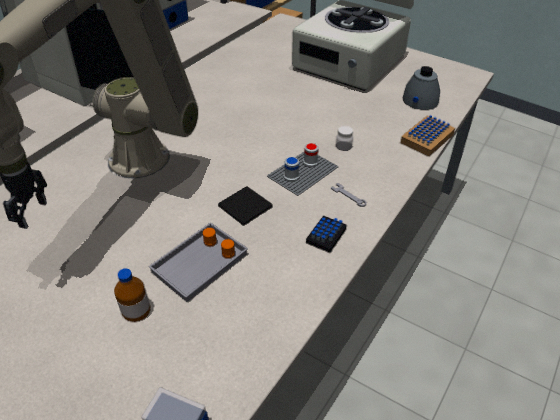

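View pics/side0.png

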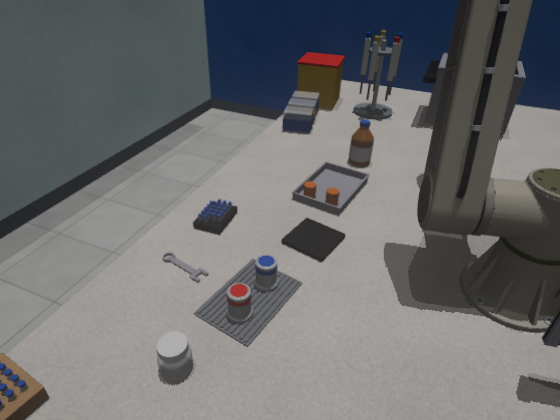

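View pics/wrist0.png

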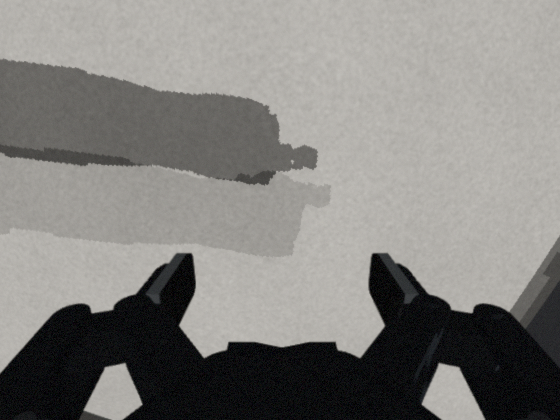

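The scene picture shows the blue bucket at (292,168), red at (311,153), pad at (245,205) and tray at (199,260). In the side picture blue is at (266,270), red at (239,300), pad at (313,239) and tray at (331,187). I'll enlarge these for exact pixels.

Run:
```python
import cv2
a=cv2.imread("pics/scene0.png"); cv2.imwrite("pics/sc_a.png",cv2.resize(a[120:300,140:340],None,fx=4,fy=3.33*1.0 if 0 else 4,interpolation=cv2.INTER_CUBIC)[:600] if 0 else cv2.resize(a[135:285,145:345],None,fx=4,fy=4,interpolation=cv2.INTER_CUBIC))
b=cv2.imread("pics/side0.png"); cv2.imwrite("pics/sd_a.png",cv2.resize(b[205:345,185:355],None,fx=4,fy=4,interpolation=cv2.INTER_CUBIC))
cv2.imwrite("pics/sd_b.png",cv2.resize(b[115:265,270:400],None,fx=4,fy=4,interpolation=cv2.INTER_CUBIC))
```

```text
(no output)
```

View pics/sc_a.png

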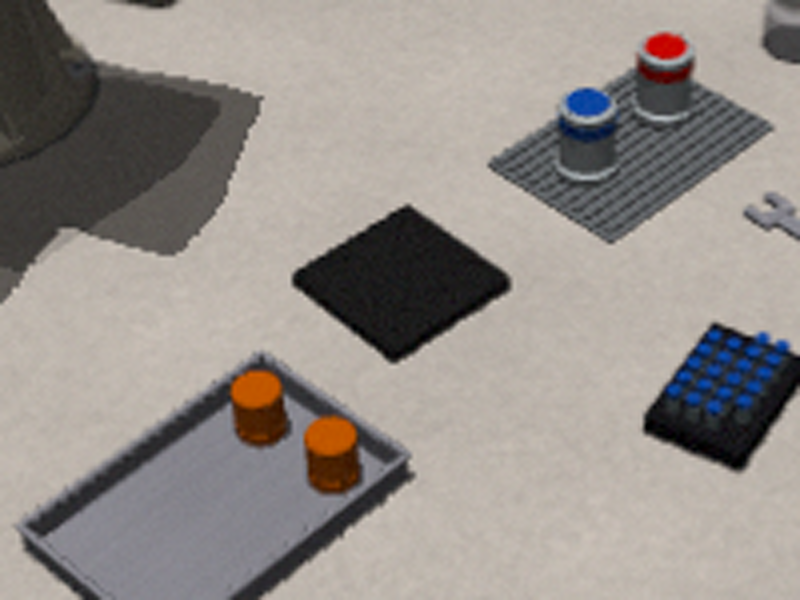

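View pics/sd_a.png

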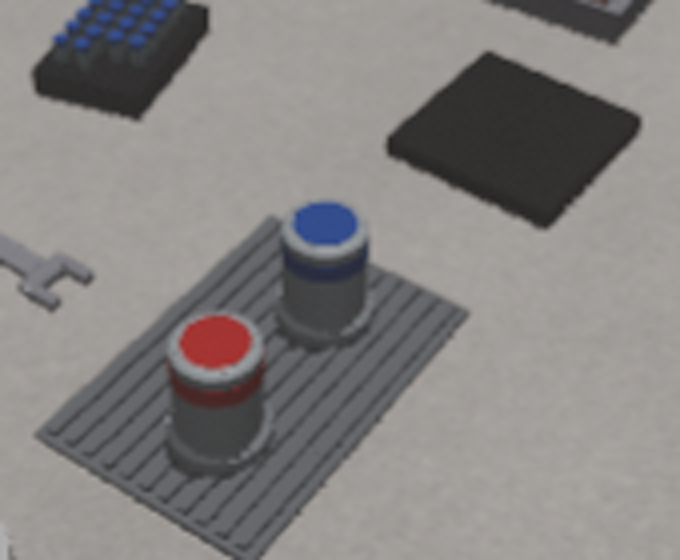

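View pics/sd_b.png

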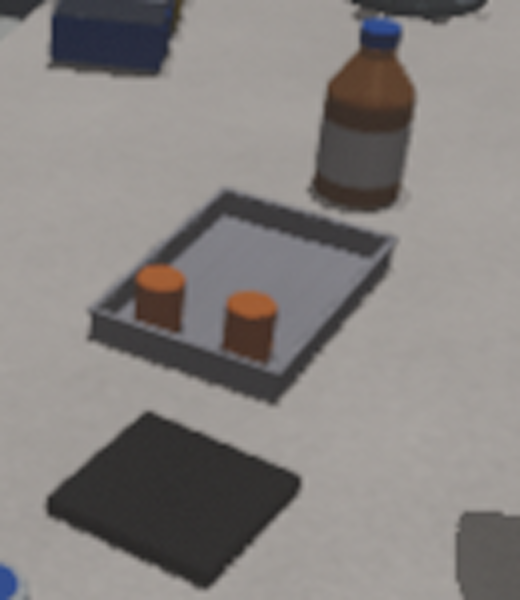

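```bash
cat > h.py <<'E'
import numpy as np, cv2
from workcell import get_state, cams, workorder
from scipy.spatial.transform import Rotation as R
def bp(name,uv,z,c=None):
    c=c or cams.get_calibration(name)
    K=np.array([[c['fx'],0,c['cx']],[0,c['fy'],c['cy']],[0,0,1.]])
    n=cv2.undistortPoints(np.array(uv,float).reshape(-1,1,2),K,c['distortion']).reshape(-1,2)
    Rm=cv2.Rodrigues(c['rvec'])[0]; C=-Rm.T@c['tvec']
    d=np.c_[n,np.ones(len(n))]@Rm
    return C+d*((z-C[2])/d[:,2])[:,None]
def proj(name,P,c=None):
    c=c or cams.get_calibration(name)
    K=np.array([[c['fx'],0,c['cx']],[0,c['fy'],c['cy']],[0,0,1.]])
    return cv2.projectPoints(np.array(P,float).reshape(-1,1,3),c['rvec'],c['tvec'],K,c['distortion'])[0].reshape(-1,2)
def snap(name,fn):
    im=cams.read_camera(name)[:,:,::-1].copy(); cv2.imwrite(f"pics/{fn}.png",im); return im
def st():
    s=get_state(); r=R.from_quat(s['orientation'][[1,2,3,0]]); return s,r
def move(target,yaw=None):
    "tool-frame cm shift and rotvec deg from present pose to a straight-down pose at target; yaw=world direction (deg) of tool y"
    s,r=st(); M=r.as_matrix()
    if yaw is None: y=M[:,1]
    else: y=np.array([np.cos(np.radians(yaw)),np.sin(np.radians(yaw)),0])
    y=np.array([y[0],y[1],0]); y/=np.linalg.norm(y); 
    if y@M[:,1]<0: y=-y
    z=np.array([0,0,-1.]); T=np.c_[np.cross(y,z),y,z]
    print('tcp',s['tcp_pos'].round(4),'yaw y',np.degrees(np.arctan2(M[1,1],M[0,1])).round(2),'shift cm',(M.T@(np.array(target)-s['tcp_pos'])*100).round(2),'rot',np.degrees((r.inv()*R.from_matrix(T)).as_rotvec()).round(2),'t',s['clock'])
E
python3 - <<'E'
from h import *
f=lambda pts,ox,oy:[(x/4-.375+ox,y/4-.375+oy) for x,y in pts]
np.set_printoptions(precision=4,suppress=True)
S=lambda p,z:print('scene',bp('scene',f(p,145,135),z)[:,:2].tolist() and bp('scene',f(p,145,135),z)[:,:2])
D=lambda p,z:print('side',bp('side',f(p,185,205),z)[:,:2])
B=lambda p,z:print('side',bp('side',f(p,270,115),z)[:,:2])
print('buckets');S([(587,101),(666,46)],.078);D([(324,224),(215,342)],.078)
print('pad');p=[(293,278),(394,352),(511,280),(407,206)];S(p,.015);D([(641,123),(489,52),(388,145),(545,220)],.015)
print('tray');S([(262,353),(410,460),(20,527)],.026);B([(278,378),(90,310),(225,190),(397,238)],.026)
print('adapters');S([(258,386),(331,436)],.050);B([(251,303),(161,278)],.05)
print('mat');S([(489,164),(611,240),(773,125)],.008);D([(469,312),(273,217),(38,434)],.008)
E
```

```text
buckets
scene [[0.5346 0.2178]
 [0.5503 0.3236]]
side [[0.5361 0.2185]
 [0.5496 0.3257]]
pad
scene [[ 0.4177 -0.0462]
 [ 0.5379 -0.0695]
 [ 0.5681  0.0511]
 [ 0.4424  0.0788]]
side [[ 0.4104 -0.0306]
 [ 0.5334 -0.0641]
 [ 0.5586  0.0655]
 [ 0.4392  0.0921]]
tray
scene [[ 0.4595 -0.1366]
 [ 0.6221 -0.1631]
 [ 0.4257 -0.3744]]
side [[ 0.457  -0.1309]
 [ 0.6175 -0.1583]
 [ 0.5825 -0.3962]
 [ 0.4239 -0.3776]]
adapters
scene [[ 0.4962 -0.1834]
 [ 0.5734 -0.1933]]
side [[ 0.4968 -0.1851]
 [ 0.5715 -0.1901]]
mat
scene [[0.464  0.1708]
 [0.6063 0.1451]
 [0.6455 0.3582]]
side [[0.4567 0.1819]
 [0.6003 0.1556]
 [0.6385 0.3677]]
```

Run:
```python
from h import *
np.set_printoptions(precision=4,suppress=True)
f=lambda pts,ox,oy:[(x/4-.375+ox,y/4-.375+oy) for x,y in pts]
def tri(a,b):
    out=[]
    Ps=[];ns=[]
    for n,uv in(('scene',a),('side',b)):
        c=cams.get_calibration(n);K=np.array([[c['fx'],0,c['cx']],[0,c['fy'],c['cy']],[0,0,1.]])
        ns.append(cv2.undistortPoints(np.array(uv).reshape(-1,1,2),K,c['distortion']).reshape(-1,2).T)
        Ps.append(np.c_[cv2.Rodrigues(c['rvec'])[0],c['tvec']])
    X=cv2.triangulatePoints(Ps[0],Ps[1],ns[0],ns[1]);X=(X[:3]/X[3]).T
    print(X, proj('scene',X)-a, proj('side',X)-b)
tri(f([(293,278),(394,352),(511,280),(407,206)],145,135),f([(641,123),(489,52),(388,145),(545,220)],185,205))
tri(f([(489,164),(611,240),(773,125)],145,135),f([(469,312),(273,217),(38,434)],185,205))
tri(f([(587,101),(666,46)],145,135),f([(324,224),(215,342)],185,205))
# reprojections of scene-model pad
```

```text
[[ 0.4121 -0.0402  0.0075]
 [ 0.5352 -0.0674  0.0121]
 [ 0.5627  0.0575  0.0075]
 [ 0.4396  0.0846  0.0091]] [[-0.0095 -0.0034]
 [-0.2479 -0.0627]
 [-0.2634 -0.0446]
 [ 0.4057  0.1089]] [[-0.0116  0.0031]
 [-0.2723  0.0512]
 [-0.3222  0.0402]
 [ 0.5499 -0.1119]]
[[0.4591 0.1766 0.002 ]
 [0.6031 0.1503 0.0026]
 [0.6421 0.3642 0.0026]] [[-0.2077 -0.0431]
 [-0.0317 -0.0028]
 [-0.1594  0.0089]] [[-0.3069  0.0473]
 [-0.0416  0.0026]
 [-0.2613 -0.0134]]
[[0.5353 0.2181 0.078 ]
 [0.5498 0.3248 0.0771]] [[0.2456 0.0298]
 [0.0573 0.0028]] [[ 0.368  -0.0329]
 [ 0.0966 -0.003 ]]
```

The pad and mat corners I read were nearer their lower edges, so I'm using the triangulated values. Estimates:

| Thing | x (m) | y (m) |
|---|---|---|
| Blue bucket | 0.535 | 0.218 |
| Pad centre | 0.487 | 0.009 |
| Tray clear end | 0.514 | -0.325 |

First move: turn the tool so that its y lies along world x, then go over.

Request:
play_rows(series="100 0 0 0 0 0 -10; 100 0 0 0 0 0 -10; 100 0 0 0 0 0 -10; 100 0 0 0 0 0 -10; 100 0 0 0 0 0 -10; 100 0 0 0 0 0 -10; 100 0 0 0 0 0 -9; 100 4.5 2 0 0 0 0; 100 4.5 2 0 0 0 0; 100 4.5 2 0 0 0 0; 100 4.5 2 0 0 0 0; 100 4.5 2 0 0 0 0", newtons=70)

```text
clock: 1.65
tcp_pos: [0.3052, -0.3114, 0.23]
orientation: [-0.0, 0.709, 0.706, 0.0]
wrist_force: [0.8, 0.0, -0.6]
finger_gap: 0.0854
```

Request:
play_rows(series="100 4.5 2 0 0 0 0; 100 4.5 2 0 0 0 0; 100 4.5 2 0 0 0 0; 100 4.5 2 0 0 0 0; 100 4.5 2 0 0 0 0; 100 4.5 2 0 0 0 0; 100 4.5 2 0 0 0 0; 100 4.5 2 0 0 0 0; 100 4.5 2 0 0 0 0; 100 4 2 0 0 0 0; 100 0 0 0 0 0 0; 100 0 0 0 0 0 0")

```text
clock: 3.15
tcp_pos: [0.506, 0.1311, 0.2297]
orientation: [-0.0, 0.708, 0.706, -0.001]
wrist_force: [0.2, -0.2, 0.4]
finger_gap: 0.0856
```

Run:
```python
from h import *
print(get_state()['joint_pos'])
move([.5353,.218,.15],0)
snap('wrist','w1')
c=cams.get_calibration('wrist')
print(proj('wrist',[[.5353,.218,.078],[.487,.009,.015]],c))
```

```text
[ 1.00076701e-01  2.12976764e-01 -8.84244088e-02  1.27076011e+00
 -4.08225917e-04  1.67408710e+00]
tcp [0.506  0.1311 0.2297] yaw y -0.18 shift cm [8.71 2.92 7.96] rot [-0.08  0.03 -0.18] t 3.15
[[312.91353271  97.69967173]
 [268.53369481 264.87625191]]
```

View pics/w1.png

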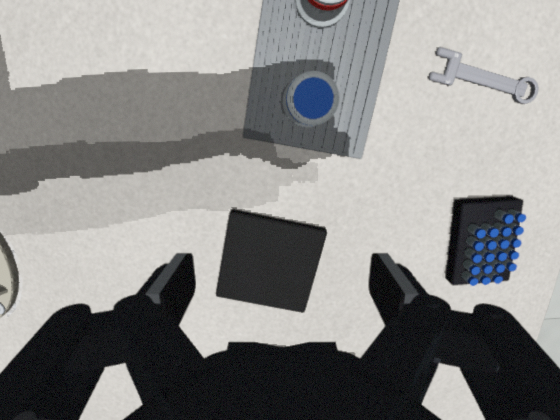

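The wrist picture shows the blue top at (313,98), as predicted. The pad centre is at about (270,261), which puts it at about (0.488, 0.012). Next I go over the bucket, down and grip.

Request:
play_rows(series="100 4.4 1.5 0 0 0 0; 100 4.3 1.4 0 0 0 0; 100 0 0 4 0 0 0; 100 0 0 4 0 0 0; 100 0 0 4 0 0 0; 100 0 0 3 0 0 0; 100 0 0 1.8 0 0 0; 100 0 0 0 0 0 0; 50 0 0 0 0 0 0; 50 0 0 0 0 0 0; 40 0 0 0 0 0 0; 40 0 0 0 0 0 0", newtons=70)

```text
clock: 4.7
tcp_pos: [0.5367, 0.2183, 0.0642]
orientation: [0.001, 0.708, 0.706, 0.001]
wrist_force: [-2.4, -1.1, 6.5]
finger_gap: 0.0472
```

Request:
play_rows(series="30 0 0 0 0 0 0; 30 0 0 0 0 0 0; 30 0 0 0 0 0 0")

```text
clock: 5.08
tcp_pos: [0.5367, 0.2183, 0.0642]
orientation: [0.001, 0.708, 0.706, 0.001]
wrist_force: [-1.7, -0.9, 7.0]
finger_gap: 0.0472
```

Run:
```python
from h import *
s=get_state(); print(s['finger_gap'],s['wrist_force'])
move([.488,.012,.2],0)
im=snap('side','s2'); cv2.imwrite('pics/s2c.png',cv2.resize(im[180:330,180:360],None,fx=4,fy=4,interpolation=cv2.INTER_CUBIC))
```

```text
0.04723958800336148 [-1.73370092 -0.86541547  7.0358544 ]
tcp [0.5367 0.2183 0.0642] yaw y -0.21 shift cm [-20.64  -4.76 -13.6 ] rot [ 0.15 -0.01 -0.21] t 5.075
```

View pics/s2c.png

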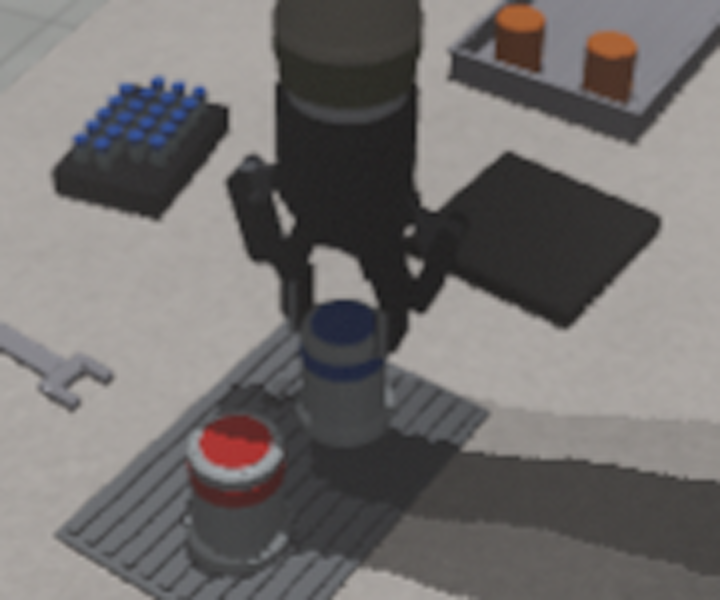

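The bucket is gripped at the band, with the fingers on either side and the red bucket clear. I lift it and carry it over the pad.

Request:
play_rows(series="30 0 0 -1 0 0 0; 30 0 0 -2 0 0 0; 30 0 0 -2 0 0 0; 30 -3.4 -0.8 0 0 0 0; 30 -3.5 -0.8 0 0 0 0; 30 -3.5 -0.8 0 0 0 0; 30 -3.5 -0.8 0 0 0 0; 30 -3.4 -0.8 0 0 0 0; 30 -3.3 -0.8 0 0 0 0; 30 0 0 0 0 0 0; 30 0 0 0 0 0 0; 30 0 0 0 0 0 0")

```text
clock: 6.62
tcp_pos: [0.4874, 0.0131, 0.1124]
orientation: [0.0, 0.708, 0.706, 0.0]
wrist_force: [0.1, -0.0, -2.4]
finger_gap: 0.047
```

Run:
```python
from h import *
s=get_state(); print(s['finger_gap'],s['wrist_force'])
move([.488,.012,.108],0)
im=snap('side','s3'); cv2.imwrite('pics/s3c.png',cv2.resize(im[130:280,230:410],None,fx=4,fy=4,interpolation=cv2.INTER_CUBIC))
print(4*(proj('side',[[.488,.012,.015]])-[230,130]))
```

```text
0.04704555014414155 [ 0.14904203 -0.04018924 -2.44307848]
tcp [0.4874 0.0131 0.1124] yaw y -0.15 shift cm [-0.11  0.06  0.44] rot [ 0.02 -0.   -0.15] t 6.625
[[332.19057198 426.4204064 ]]
```

View pics/s3c.png

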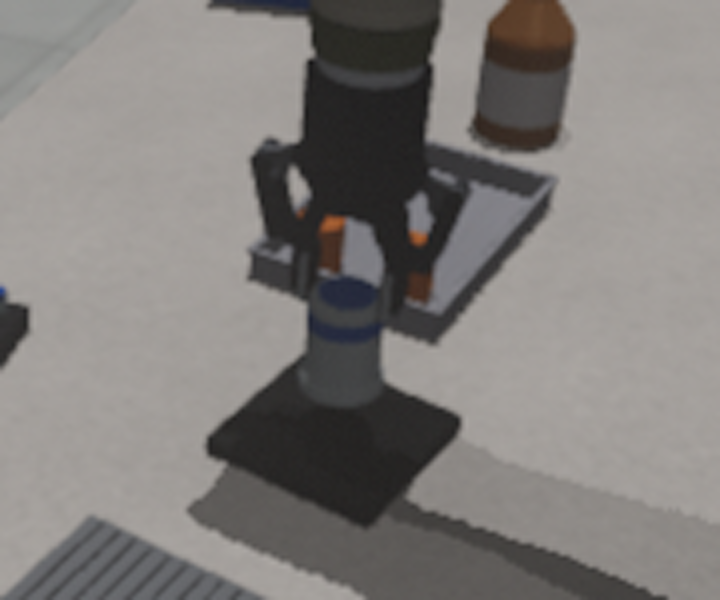

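The bucket hangs over the pad, clear of it, with its rim about 41 mm up. First rap at about 0.18 m/s, stopping 3 mm past contact.

Request:
play_rows(series="30 0 0 2.2 0 0 0; 30 0 0 2.2 0 0 0; 30 0 0 0 0 0 0")

```text
clock: 7.05
tcp_pos: [0.4872, 0.0131, 0.0682]
orientation: [0.0, 0.708, 0.706, -0.0]
wrist_force: [-0.4, -0.1, -2.3]
finger_gap: 0.047
```

Request:
play_rows(series="30 0 0 0 0 0 0; 30 0 0 -2.2 0 0 0; 30 0 0 -2.2 0 0 0; 30 0 0 0 0 0 0; 30 0 0 0 0 0 0")

```text
clock: 7.68
tcp_pos: [0.4868, 0.0125, 0.1115]
orientation: [-0.0, 0.708, 0.706, -0.0]
wrist_force: [-0.3, 0.2, -2.2]
finger_gap: 0.0473
```

Run:
```python
from h import *
s=get_state(); print(s['finger_gap'],s['wrist_force'],s['tcp_pos'])
im=snap('side','s4'); cv2.imwrite('pics/s4c.png',cv2.resize(im[165:265,260:380],None,fx=6,fy=6,interpolation=cv2.INTER_CUBIC))
```

```text
0.04728471905608904 [-0.2609643   0.15110615 -2.19021915] [0.48678084 0.01254471 0.1114877 ]
```

View pics/s4c.png

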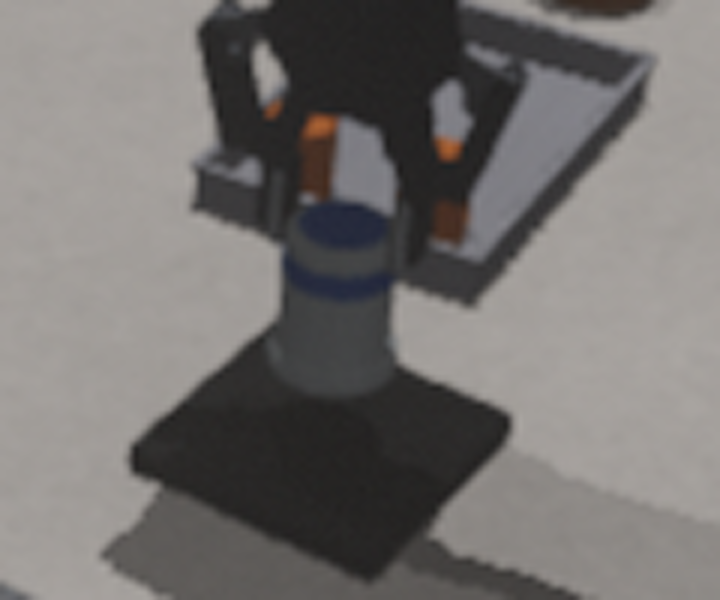

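The force after the rap was only the hanging weight. The blue top rose about 1 px although the gripper ended 1 mm lower, so the bucket seems to have slid up about 3 mm as expected. I rap again and check.

Request:
play_rows(series="30 0 0 2.3 0 0 0; 30 0 0 2.4 0 0 0")

```text
clock: 7.98
tcp_pos: [0.4871, 0.0123, 0.0652]
orientation: [0.0, 0.708, 0.706, 0.0]
wrist_force: [-23.0, 3.2, 91.9]
finger_gap: 0.0475
```

Request:
play_rows(series="30 0 0 0 0 0 0; 30 0 0 -2.3 0 0 0; 30 0 0 -2.3 0 0 0; 30 0 0 0 0 0 0; 30 0 0 0 0 0 0")

```text
clock: 8.6
tcp_pos: [0.4863, 0.0124, 0.11]
orientation: [-0.001, 0.708, 0.706, -0.001]
wrist_force: [0.5, 0.3, -2.8]
finger_gap: 0.0472
```

Run:
```python
from h import *
s=get_state(); print(s['finger_gap'],s['wrist_force'],s['tcp_pos'])
im=snap('side','s5'); cv2.imwrite('pics/s5c.png',cv2.resize(im[165:265,260:380],None,fx=6,fy=6,interpolation=cv2.INTER_CUBIC))
```

```text
0.04722515075437711 [ 0.45519586  0.32919784 -2.84944471] [0.48634616 0.01241578 0.10997843]
```

View pics/s5c.png

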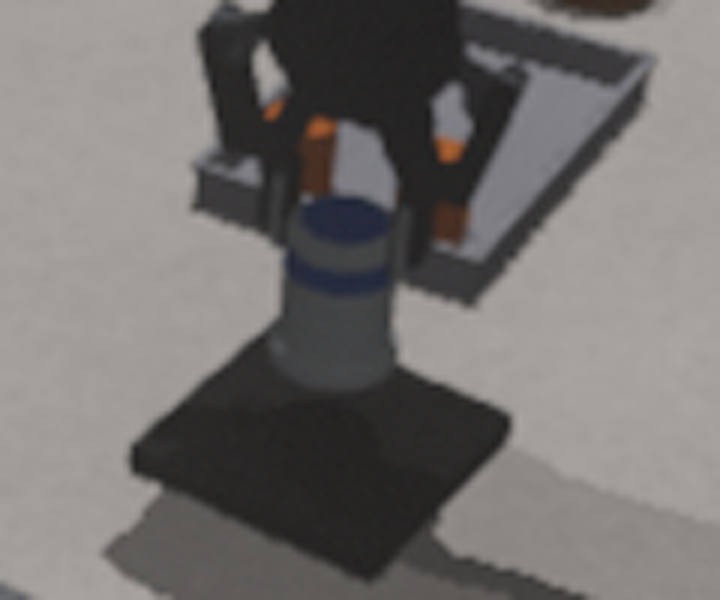

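The peak was 92 N, so I use a lighter grip and a slightly slower rap.

Request:
play_rows(series="30 0 0 0.9 0 0 0; 30 0 0 1.8 0 0 0; 30 0 0 1.9 0 0 0", newtons=50)

```text
clock: 9.02
tcp_pos: [0.4866, 0.0124, 0.0636]
orientation: [-0.0, 0.708, 0.706, -0.0]
wrist_force: [-0.4, 0.7, 28.9]
finger_gap: 0.0473
```

Request:
play_rows(series="30 0 0 0 0 0 0; 30 0 0 -2 0 0 0; 30 0 0 -2.5 0 0 0; 30 0 0 0 0 0 0; 30 0 0 0 0 0 0")

```text
clock: 9.65
tcp_pos: [0.4866, 0.0124, 0.1093]
orientation: [-0.0, 0.708, 0.706, -0.0]
wrist_force: [0.1, 0.3, -2.1]
finger_gap: 0.0473
```

Run:
```python
from h import *
s=get_state(); print(s['finger_gap'],s['wrist_force'],s['tcp_pos'])
im=snap('side','s6'); cv2.imwrite('pics/s6c.png',cv2.resize(im[165:265,260:380],None,fx=6,fy=6,interpolation=cv2.INTER_CUBIC))
```

```text
0.04727768251442721 [ 0.11504628  0.34894921 -2.14732792] [0.48663262 0.01238913 0.1092534 ]
```

View pics/s6c.png

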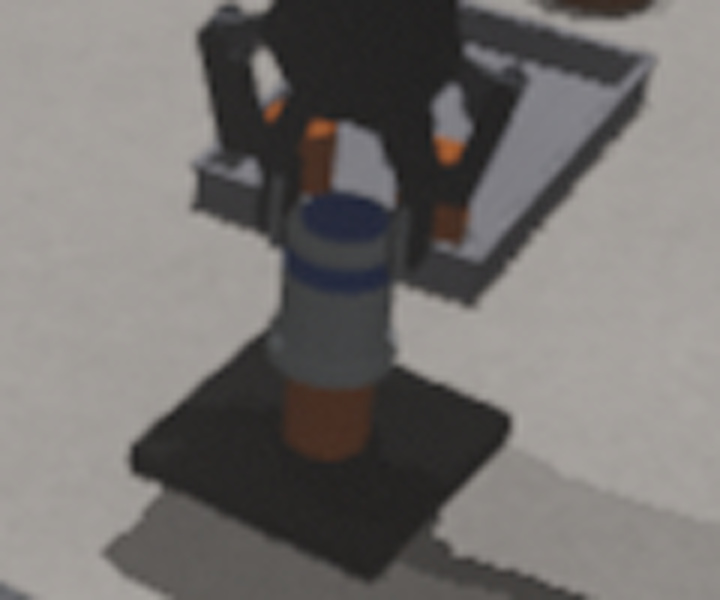

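The orange adapter shows below the rim, standing on the pad at crop (327,420). I lift straight off.

Request:
play_rows(series="30 0 0 -1 0 0 0; 30 0 0 -2 0 0 0; 30 0 0 -2.5 0 0 0; 30 0 0 0 0 0 0; 30 0 0 0 0 0 0")

```text
clock: 10.32
tcp_pos: [0.4867, 0.0124, 0.1644]
orientation: [-0.0, 0.708, 0.706, -0.0]
wrist_force: [-0.1, -0.8, -1.7]
finger_gap: 0.0472
```

Run:
```python
from h import *
s=get_state(); print(s['finger_gap'],s['wrist_force'])
move([.5367,.2183,.12],0)
im=snap('side','s7'); cv2.imwrite('pics/s7c.png',cv2.resize(im[140:265,255:395],None,fx=5,fy=4.8 if 0 else 5,interpolation=cv2.INTER_CUBIC)[:600])
```

```text
0.04716731702805384 [-0.05542997 -0.82374579 -1.73265762]
tcp [0.4867 0.0124 0.1644] yaw y -0.22 shift cm [20.61  4.92  4.44] rot [-0.05 -0.   -0.22] t 10.325
```

View pics/s7c.png

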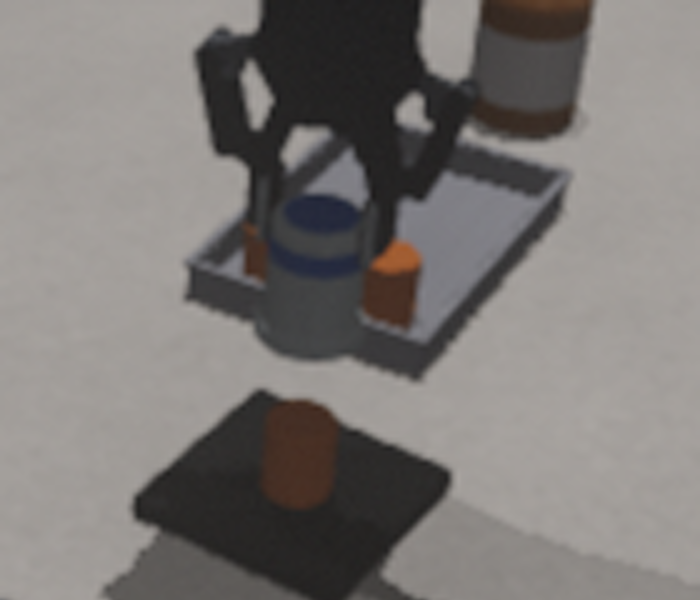

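The adapter stands upright on the pad (top at crop (300,415)) and the bucket is empty and clear. I estimate how far the rim hangs below the TCP from the blue top's pixel, and the adapter's position too.

Run:
```python
from h import *
o=np.array([255,140])
for z in(.178,.182,.186,.190): print(z,(proj('side',[[.4867,.0124,z]])-o)*5)
u=np.array([[300,417]])/5+o
print(bp('side',u,.061))
```

```text
0.178 [[317.27018713 228.89342382]]
0.182 [[317.94458662 222.03343652]]
0.186 [[318.62218634 215.14187927]]
0.19 [[319.30301003 208.21852384]]
[[0.48601891 0.01251553 0.061     ]]
```

Request:
play_rows(series="30 3.4 0.8 0 0 0 0; 30 3.5 0.8 0 0 0 0; 30 3.5 0.8 0 0 0 0; 30 3.5 0.8 0 0 0 0; 30 3.4 0.8 1 0 0 0; 30 3.3 0.9 1.5 0 0 0; 30 0 0 2 0 0 0; 30 0 0 2 0 0 0; 30 0 0 2 0 0 0; 30 0 0 1 0 0 0; 30 0 0 0 0 0 0; 30 0 0 0 0 0 0")

```text
clock: 11.88
tcp_pos: [0.5373, 0.2182, 0.0707]
orientation: [0.0, 0.708, 0.706, 0.0]
wrist_force: [0.0, -0.3, -0.7]
finger_gap: 0.0469
```

Run:
```python
from h import *
s=get_state(); print(s['finger_gap'],s['wrist_force'])
move([.5353,.218,.06],0)
im=snap('side','s8'); cv2.imwrite('pics/s8c.png',cv2.resize(im[220:340,180:340],None,fx=5,fy=5,interpolation=cv2.INTER_CUBIC))
```

```text
0.04694238841425572 [ 0.02859097 -0.30435345 -0.65021025]
tcp [0.5373 0.2182 0.0707] yaw y -0.22 shift cm [-0.02 -0.2   1.07] rot [ 0.05 -0.01 -0.22] t 11.875
```

View pics/s8c.png

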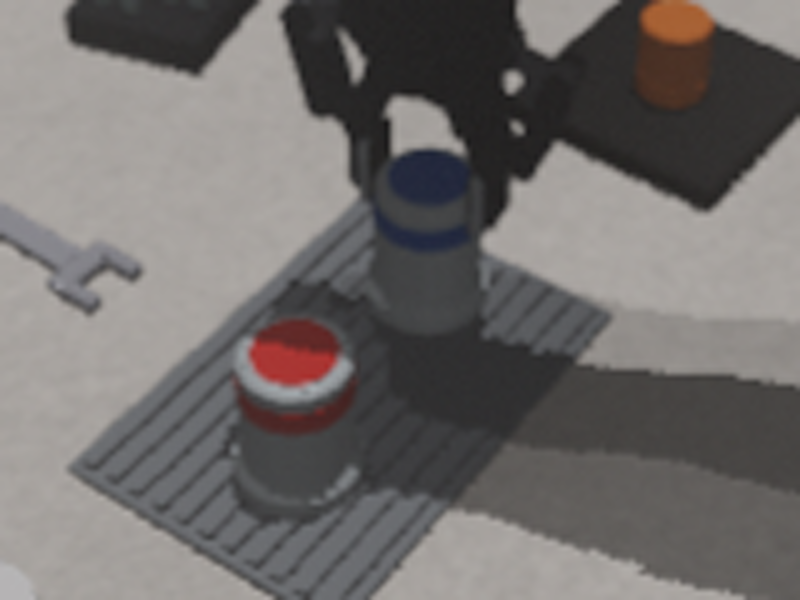

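The rim hangs about 48–50 mm below the TCP, so it should touch the mat at about z = 0.057. Everything is clear and I lower slowly.

Request:
play_rows(series="30 0 0 0.7 0 0 0; 30 0 0 0.4 0 0 0; 30 0 0 0.1 0 0 0; 30 0 0 0.1 0 0 0")

```text
clock: 12.42
tcp_pos: [0.5369, 0.2181, 0.0571]
orientation: [0.0, 0.708, 0.706, -0.0]
wrist_force: [0.3, 0.5, -1.1]
finger_gap: 0.0471
```

Request:
play_rows(series="30 0 0 0.1 0 0 0; 30 0 0 0 0 0 0")

```text
clock: 12.68
tcp_pos: [0.5369, 0.2181, 0.0562]
orientation: [0.0, 0.708, 0.706, -0.0]
wrist_force: [0.9, -0.1, -2.2]
finger_gap: 0.0467
```

Request:
play_rows(series="30 0 0 0.1 0 0 0; 30 0 0 0 0 0 0")

```text
clock: 12.92
tcp_pos: [0.537, 0.2182, 0.0553]
orientation: [0.0, 0.708, 0.706, 0.0]
wrist_force: [-0.2, 0.3, -1.0]
finger_gap: 0.0472
```

Request:
play_rows(series="30 0 0 0.1 0 0 0; 30 0 0 0 0 0 0")

```text
clock: 13.18
tcp_pos: [0.5371, 0.2183, 0.0552]
orientation: [0.0, 0.708, 0.706, 0.0]
wrist_force: [-2.0, -0.0, 5.5]
finger_gap: 0.0475
```

Run:
```python
from h import *
s=get_state(); print(s['finger_gap'],s['wrist_force'],s['tcp_pos'])
im=snap('side','s9'); cv2.imwrite('pics/s9c.png',cv2.resize(im[220:340,180:340],None,fx=5,fy=5,interpolation=cv2.INTER_CUBIC))
o=np.array([180,220])
for z in(.074,.078,.082): print(z,(proj('side',[[.5367,.218,z]])-o)*5)
```

```text
0.04745164712328308 [-1.97795255 -0.04043304  5.54101099] [0.53711331 0.21833951 0.05518063]
0.074 [[427.27012347 208.56204614]]
0.078 [[427.34453485 202.0384622 ]]
0.082 [[427.41929401 195.48273628]]
```

View pics/s9c.png

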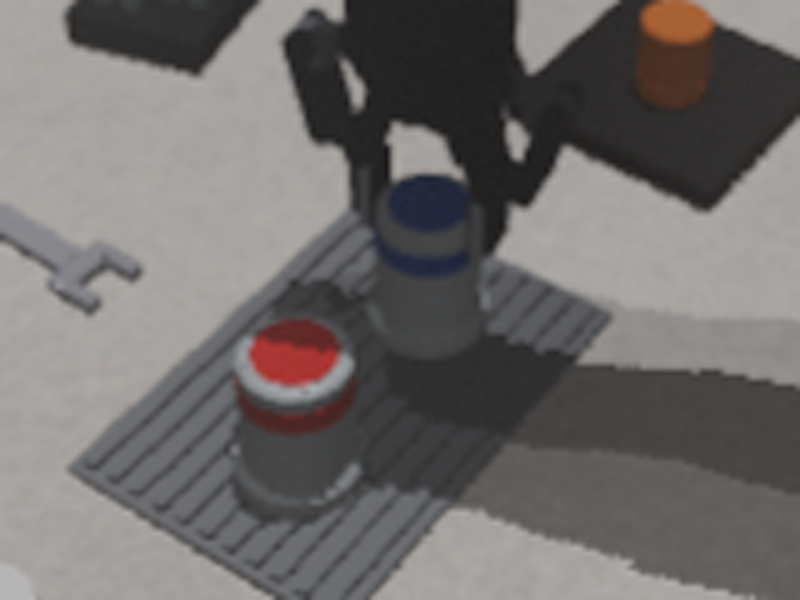

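The rim is on the mat with 5.5 N up, and the blue top at (428,203) matches z = 0.078. I release, rise and go over the adapter.

Request:
play_rows(series="60 0 0 0 0 0 0; 80 0 0 0 0 0 0; 100 0 0 0 0 0 0; 100 0 0 0 0 0 0; 100 0 0 0 0 0 0; 100 0 0 0 0 0 0; 100 0 0 -2 0 0 0; 100 0 0 -4 0 0 0; 100 0 0 -4 0 0 0; 100 -3.6 -0.9 0 0 0 0; 100 -4.2 -1 0 0 0 0; 100 -4.2 -1 0 0 0 0")

```text
clock: 14.72
tcp_pos: [0.5071, 0.0973, 0.1544]
orientation: [0.0, 0.708, 0.706, 0.0]
wrist_force: [1.2, 0.1, -0.8]
finger_gap: 0.0852
```

Request:
play_rows(series="100 -4.2 -1.1 0 0 0 0; 100 -4.4 -1.1 0 0 0 0; 100 0 0 0 0 0 0; 100 0 0 0 0 0 0")

```text
clock: 15.22
tcp_pos: [0.4853, 0.0123, 0.1544]
orientation: [0.0, 0.709, 0.706, 0.0]
wrist_force: [0.0, 0.6, -0.3]
finger_gap: 0.0855
```

Run:
```python
from h import *
s=get_state(); print(s['finger_gap'],s['wrist_force'])
move([.486,.0125,.04],0)
c=cams.get_calibration('wrist')
snap('wrist','w10'); im=snap('side','s10')
cv2.imwrite('pics/s10c.png',cv2.resize(im[150:330,190:390],None,fx=3.3,fy=3.3,interpolation=cv2.INTER_CUBIC))
print(proj('wrist',[[.486,.0125,.061]],c), proj('side',[[.486,.0125,.061]]))
```

```text
0.08546660143183735 [ 0.00651556  0.64394441 -0.32388936]
tcp [0.4853 0.0123 0.1544] yaw y -0.25 shift cm [ 0.02  0.07 11.44] rot [ 0.03 -0.01 -0.25] t 15.225
[[283.05831452 204.33076748]] [[315.00862803 223.3986598 ]]
```

View pics/w10.png

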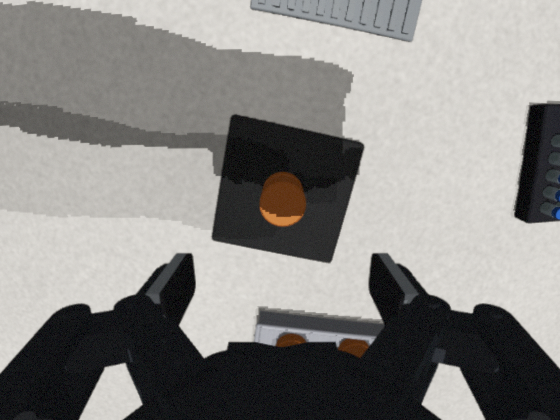

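View pics/s10c.png

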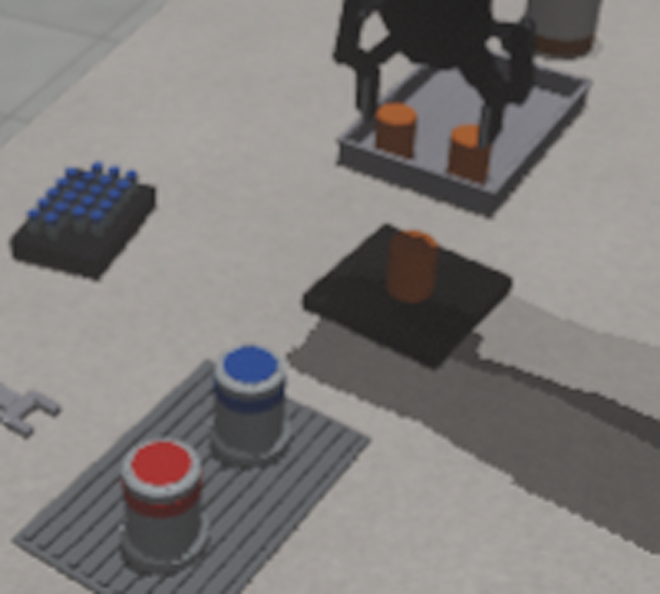

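The adapter top at (283,203) in the wrist picture is where predicted, and the blue bucket stands on the mat. I go down to z = 0.045 and grip.

Request:
play_rows(series="100 0 0.1 3 0 0 0; 100 0 0 3 0 0 0; 100 0 0 3 0 0 0; 100 0 0 1.9 0 0 0; 100 0 0 0 0 0 0; 50 0 0 0 0 0 0; 30 0 0 0 0 0 0; 30 0 0 0 0 0 0; 30 0 0 0 0 0 0; 20 0 0 0 0 0 0; 20 0 0 0 0 0 0; 20 0 0 0 0 0 0", newtons=35)

```text
clock: 16.82
tcp_pos: [0.4869, 0.0123, 0.0463]
orientation: [0.001, 0.708, 0.706, 0.001]
wrist_force: [-1.2, 1.4, 5.9]
finger_gap: 0.0375
```

Request:
play_rows(series="20 0 0 0 0 0 0; 20 0 0 -1 0 0 0; 20 0 0 -3 0 0 0; 20 0 0 -4 0 0 0; 20 0 0 -4 0 0 0; 20 0 0 0 0 0 0; 20 0 0 0 0 0 0")

```text
clock: 17.7
tcp_pos: [0.4858, 0.0123, 0.165]
orientation: [0.0, 0.708, 0.706, -0.0]
wrist_force: [0.1, -0.6, -1.8]
finger_gap: 0.0376
```

Run:
```python
from h import *
s=get_state(); print(s['finger_gap'],s['wrist_force'])
move([.514,-.325,.1],0)
c=cams.get_calibration('wrist')
im=snap('side','s11'); snap('wrist','w11')
cv2.imwrite('pics/s11c.png',cv2.resize(im[110:290,240:420],None,fx=3.3,fy=3.3,interpolation=cv2.INTER_CUBIC))
```

```text
0.03757793813939337 [ 0.10232294 -0.57525553 -1.77573747]
tcp [0.4858 0.0123 0.165 ] yaw y -0.22 shift cm [-33.72   2.95   6.51] rot [-0.01  0.01 -0.22] t 17.7
```

View pics/s11c.png

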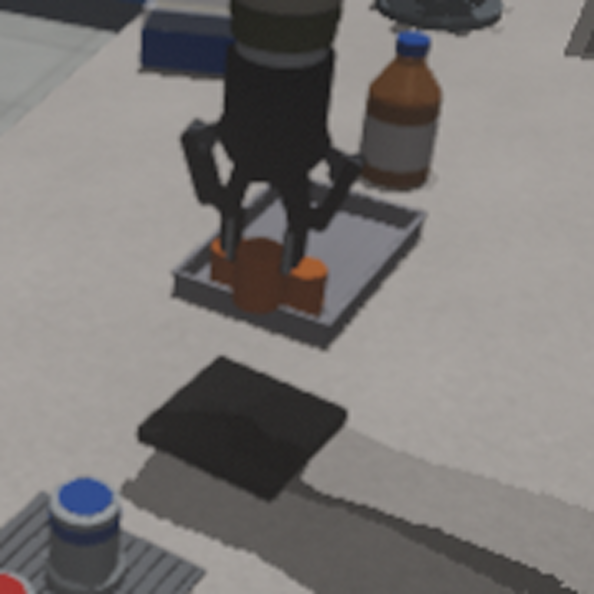

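View pics/w11.png

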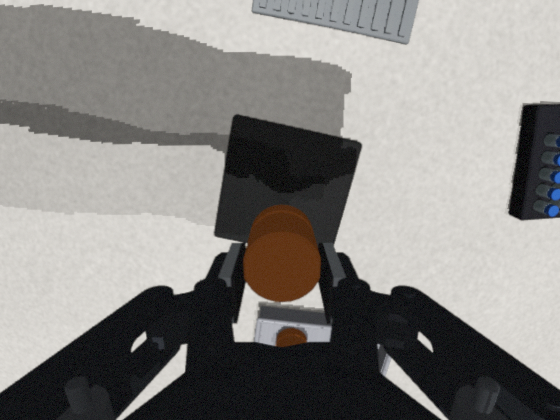

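The adapter is held upright at crop (262,275) and clear. I check where the bottle is before crossing.

Run:
```python
from h import *
print(bp('side',[(270+360/4,115+195/4)],0), bp('scene',[(134,310)],0), bp('side',[(365,122)],.16),bp('scene',[(125,275)],.16))
```

```text
[[ 0.47750616 -0.48729977  0.        ]] [[ 0.48024207 -0.50105452  0.        ]] [[ 0.48418141 -0.49076341  0.16      ]] [[ 0.49240905 -0.50114736  0.16      ]]
```

Request:
play_rows(series="20 -3 0.3 0 0 0 0; 20 -4 0.4 0 0 0 0; 20 -4 0.4 0 0 0 0; 20 -4 0.4 0 0 0 0; 20 -4 0.3 0 0 0 0; 20 -4 0.3 0 0 0 0; 20 -4 0.3 0 0 0 0; 20 -4 0.3 0 0 0 0; 20 -2.7 0.3 0 0 0 0; 20 0 0 0 0 0 0; 20 0 0 0 0 0 0")

```text
clock: 19.18
tcp_pos: [0.5141, -0.3238, 0.1639]
orientation: [-0.001, 0.708, 0.706, -0.0]
wrist_force: [-0.6, -0.2, -1.0]
finger_gap: 0.0374
```

Run:
```python
from h import *
s=get_state(); print(s['finger_gap'],s['wrist_force'])
move([.514,-.325,.037],0)
im=snap('side','s12'); snap('wrist','w12')
print(proj('wrist',[[.514,-.325,.004]]))
cv2.imwrite('pics/s12c.png',cv2.resize(im[80:230,270:420],None,fx=4,fy=4,interpolation=cv2.INTER_CUBIC))
```

```text
0.037371410970144854 [-0.6432977  -0.17483046 -0.96254538]
tcp [ 0.5141 -0.3238  0.1639] yaw y -0.21 shift cm [-0.14  0.02 12.69] rot [-0.12 -0.11 -0.21] t 19.175
[[281.78655892 187.38865031]]
```

View pics/s12c.png

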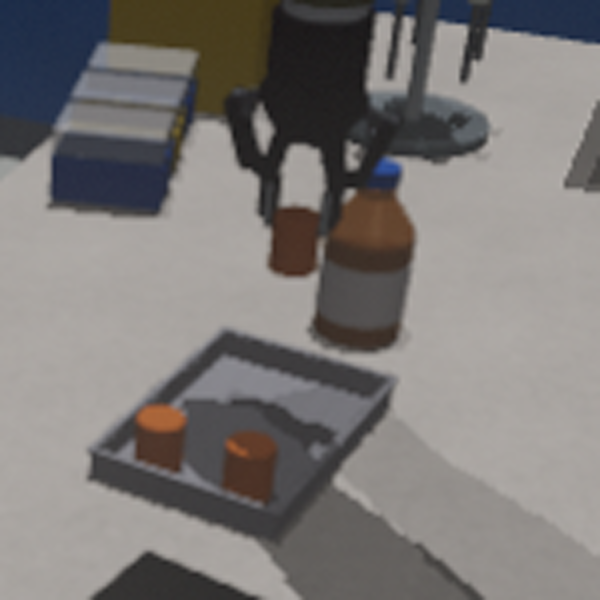

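View pics/w12.png

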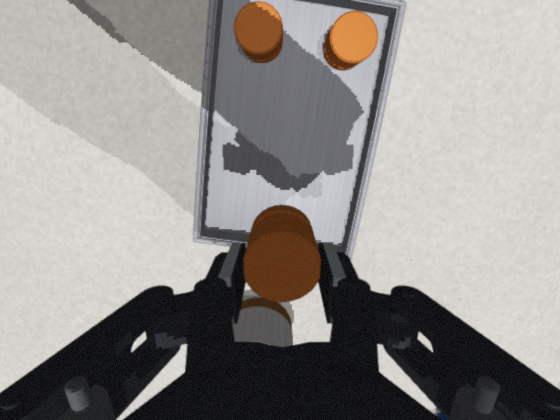

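Run:
```python
from h import *
P=bp('wrist',[(194,241),(405,2),(351,257)],.026); print(P, (P[0]+P[1])/2)
c=(P[0]+P[1])/2; y=P[1]-P[2]; y/=np.linalg.norm(y); print('clear',c-.058*y,np.linalg.norm(P[1]-P[2]),np.linalg.norm(P[0]-P[2]))
```

```text
[[ 0.42297169 -0.37622975  0.026     ]
 [ 0.62004789 -0.15662213  0.026     ]
 [ 0.58644712 -0.3950111   0.026     ]] [ 0.52150979 -0.26642594  0.026     ]
clear [ 0.51341475 -0.32385825  0.026     ] 0.24074531938255453 0.1645507637258327
```

From the wrist picture the tray's clear point is at (0.513, -0.324), and the TCP is directly over it. I lower; contact is expected at a TCP z of about 0.035.

Request:
play_rows(series="20 0 0 3 0 0 0; 20 0 0 3 0 0 0; 20 0 0 3 0 0 0; 20 0 0 2 0 0 0; 20 0 0 1 0 0 0; 20 0 0 0.5 0 0 0; 20 0 0 0.1 0 0 0; 20 0 0 0 0 0 0")

```text
clock: 20.27
tcp_pos: [0.5153, -0.3251, 0.04]
orientation: [0.001, 0.708, 0.706, 0.0]
wrist_force: [-0.0, -0.7, 0.1]
finger_gap: 0.0371
```

Request:
play_rows(series="20 0 0 0.1 0 0 0; 20 0 0 0 0 0 0")

```text
clock: 20.52
tcp_pos: [0.515, -0.325, 0.0385]
orientation: [0.0, 0.708, 0.706, -0.0]
wrist_force: [-0.5, -0.3, -1.0]
finger_gap: 0.0374
```

Request:
play_rows(series="20 0 0 0.1 0 0 0; 20 0 0 0 0 0 0")

```text
clock: 20.78
tcp_pos: [0.5148, -0.3248, 0.0371]
orientation: [-0.0, 0.708, 0.706, -0.0]
wrist_force: [-0.1, -0.3, -0.8]
finger_gap: 0.0375
```

Request:
play_rows(series="20 0 0 0.1 0 0 0; 20 0 0 0 0 0 0")

```text
clock: 21.02
tcp_pos: [0.5148, -0.3247, 0.0361]
orientation: [-0.0, 0.708, 0.706, -0.0]
wrist_force: [-0.4, 0.2, -0.9]
finger_gap: 0.0371
```

Request:
play_rows(series="20 0 0 0.1 0 0 0; 20 0 0 0 0 0 0")

```text
clock: 21.28
tcp_pos: [0.5149, -0.3249, 0.0354]
orientation: [0.0, 0.708, 0.706, -0.0]
wrist_force: [-1.2, 0.6, 1.7]
finger_gap: 0.0371
```

It touches at z = 0.035 as expected. I open, retreat and rise.

Request:
play_rows(series="20 0 0 0.05 0 0 0; 50 0 0 0 0 0 0; 70 0 0 0 0 0 0; 80 0 0 0 0 0 0; 80 0 0 0 0 0 0; 80 0 0 0 0 0 0; 80 0 0 -2 0 0 0; 80 0 0 -4 0 0 0; 80 0 0 -4 0 0 0; 80 0 0 -4 0 0 0; 80 5 0 -1 0 0 0; 80 5 0 -1 0 0 0")

```text
clock: 22.78
tcp_pos: [0.5154, -0.2244, 0.1955]
orientation: [0.001, 0.709, 0.705, 0.0]
wrist_force: [1.2, -0.0, -0.4]
finger_gap: 0.0683
```

Request:
play_rows(series="80 4 0 0 0 0 0; 80 0 0 0 0 0 0; 80 0 0 0 0 0 0")

```text
clock: 23.15
tcp_pos: [0.5156, -0.185, 0.1948]
orientation: [0.0, 0.708, 0.706, -0.0]
wrist_force: [-0.4, -0.4, 0.3]
finger_gap: 0.0684
```

Run:
```python
from h import *
s=get_state(); print(s['finger_gap'],s['wrist_force'],s['tcp_pos'],s['qvel'].round(3))
im=snap('side','s13'); im2=snap('scene','c13')
cv2.imwrite('pics/s13c.png',cv2.resize(im[110:350,170:410],None,fx=2.5,fy=2.5,interpolation=cv2.INTER_CUBIC))
cv2.imwrite('pics/c13c.png',cv2.resize(im2[125:325,110:370],None,fx=3,fy=3,interpolation=cv2.INTER_CUBIC))
print((proj('side',[[.515,-.325,.05],[.5367,.218,.078],[.5496,.325,.078]])-[170,110])*2.5)
print((proj('scene',[[.515,-.325,.05],[.5367,.218,.078],[.5496,.325,.078]])-[110,125])*3)
```

```text
0.06839104635274466 [-0.38904047 -0.35011425  0.30969121] [ 0.51560691 -0.18504284  0.19481982] [-0.021  0.012  0.009  0.001  0.001 -0.   ]
[[423.47026304 147.56359904]
 [238.67226742 376.0192311 ]
 [171.29275938 449.76380286]]
[[218.66347638 415.30473683]
 [545.83092278 105.15571607]
 [603.48911254  62.62407515]]
```

View pics/s13c.png

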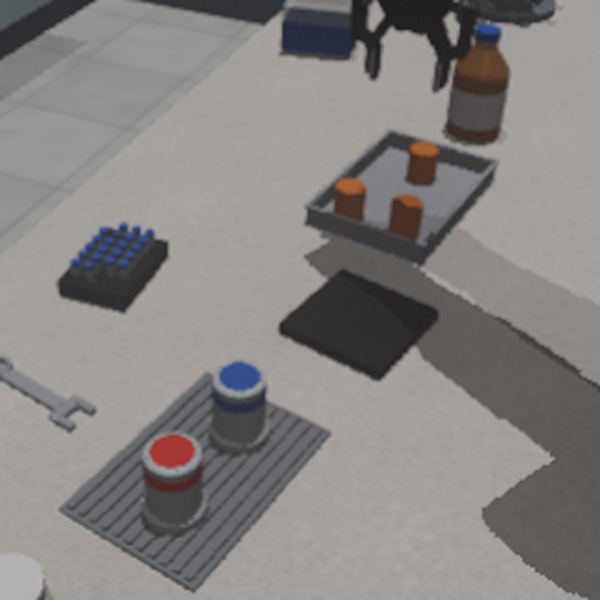

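View pics/c13c.png

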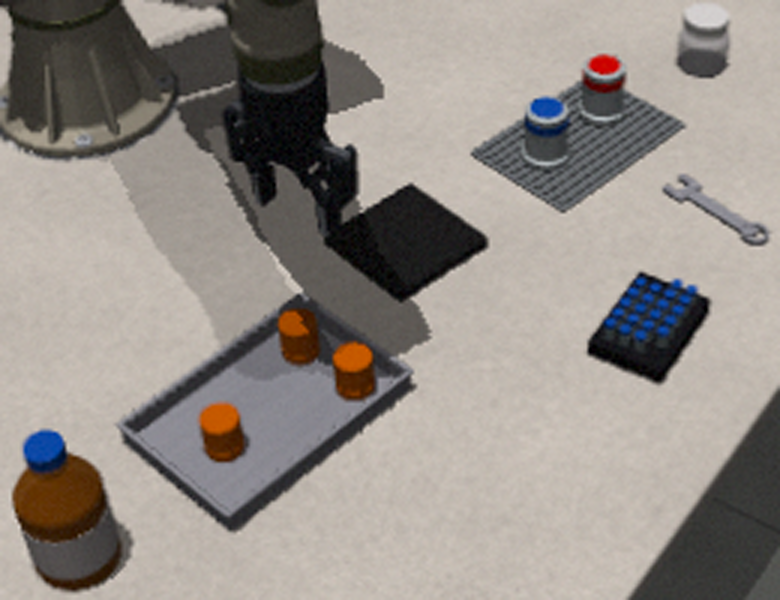

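The adapter stands upright in the clear end, at (423,150) in the side picture and (221,415) in the scene picture. The blue bucket is upside down on the mat at (239,376) and (546,106). The red bucket and everything else are unmoved, and the gripper is clear.

```bash
python3 -c "
from workcell import workorder
print(workorder.hand_in())"
```

```text
the job is handed in; nothing more can be done
None
```

The job is done and handed in at about 23 s of the 62 s allowed. I gripped the blue bucket at its band, and the adapter was out on the pad after three raps. I stood the bucket back upside down on the mat, then put the adapter upright in the clear end of the tray.

- **Last checks:** both fixed cameras show the adapter and the blue bucket upright within about 1 px of where I expected them. The two other adapters, the red bucket, rack, bottle, jar and spanner look unmoved, and the gripper is empty and clear.
- **Forces:** the highest wrist force I read was about 95 N, on the second rap, against the 120 N limit. I read forces only at the end of each move, so a brief higher peak could have gone unseen. I made the third rap softer.
- **Disagreements:** the pad and mat corners I first picked differed by about 10–15 mm between the two cameras, because I had read lower edges. I corrected this by triangulating, and the wrist camera confirmed the pad. After the first rap the force reading showed no contact, and only the bucket's slide between the fingers suggested it had landed.

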